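# Level the rocking inspection stand

## Task

The inspection stand rocks because its leveling screw does not reach its landing. Take the T-handled socket key from its sloping rest, stand it upright on the square screw head and let go of it; then take it again by the T-bar and turn the screw clockwise until its foot carries a fair share and all four feet are firmly loaded, without screwing so far that the neighbouring feet go light. Leave the key standing on the screw, the stand where it was and the other things undisturbed.

Things in the scene. Friction and masses are not known exactly. Their poses are not given: they have to be found in the camera images.
- stand: Black inspection stand, plate 230 x 190 x 18 mm, its top 58 mm above the bench; 5.8 kg, loose on four feet. Origin under the plate's middle, at bench height, z up. Leveling screw at (-90, -70) mm in its frame (near right corner), rubber feet at the other three corners. White column 230 mm high at (72, 52) mm; its black head, 135 to 215 mm high, reaches over to (-21, 52) mm.
- screw: Leveling screw. Origin on its axis, on top of its steel flange (52 mm wide) at the foot of its brass head, 82 mm above the bench at the start; z up, x and y square to the flats. Head 20 mm square for 9 mm, stepping in to 15 mm square at 18 mm, then a 5 mm cone. Clockwise from above screws the foot down, 10 mm a turn (7.5 rad in all); the head sinks with it. Turns freely at 0.08 N m.
- screw_tip (a point): Tip of the screw head, 23 mm above the screw's origin. The foot below hangs 1.5 to 5.5 mm (unknown) over a steel plate: press down here or on the key with 8 to 16 N and the corner sinks, by 0.85 of the gap, until it lands (14 N per mm from there). Screwed down, the sprung foot gains 12 N per mm of travel and the corner gives only to that much more force. A fair load is 10 to 20 N, 0.5 to 1 rad past touch; past 25 N the next feet go light.
- key: T-handled socket key, 170 mm long, 0.25 kg. Origin at the middle of the socket's open mouth; z along the shank to the T-bar, y along the T-bar. Socket 36 mm square, 32 mm long; its 22.6 mm square hole, 26 mm deep, fits the screw head in any of four turns. It starts on the rest, T-bar level, shank rising at 35 degrees from the socket. On the screw the mouth sits on the flange, at the screw's origin.
- key_shank (a point): Middle of the key's dark shank, 92 mm from the mouth: 18 x 18 mm, sides square to the key's x and y, from 32 to 152 mm. Centre of mass near 83 mm from the mouth.
- key_bar (a point): Middle of the orange T-bar, 161 mm from the mouth: 90 mm (y) x 16 mm (x) x 18 mm; the key's end is 9 mm beyond.
- rest: Blue sloping rest, fixed. Origin on the bench under the socket's mouth, which lies 50 mm up against an end stop; x horizontal, towards the T-bar end. Low cheeks flank the socket up to 28 mm from the mouth; above that only a spine 14 mm wide runs under the key, so the shank is free at both sides from 40 to 140 mm.
- meter: Bystander: flat meter box, 150 x 170 x 52 mm, small switches on top. Origin under its centre.
- dish: Bystander: clear dish, 90 mm wide, 16 mm high. Origin under its centre.
- bottle: Bystander: amber jar, 56 mm wide, 100 mm high. Origin under its centre.
- foot_near_left: Plain rubber foot of the stand at (-90, 70) mm in its frame.
- foot_far_left: Plain rubber foot of the stand at (90, 70) mm in its frame.
- foot_far_right: Plain rubber foot of the stand at (90, -70) mm in its frame.
Not all that is in view belongs to the job. What is shaped like the key but blue or yellow is not meant.

How it is judged:
By the outcome, as a careful person would: the job done as asked, in the order asked, and still so for the second after the job is handed in, with the robot touching nothing.
It also fails if it takes over 72 s, if anything falls off the work surface, if the arm or the gripper's body presses on something with over 40 N, if the wrist force passes 120 N, or if a joint passes its speed limit or range.

## Robot

A 6-joint arm with a two-finger parallel gripper is mounted at the origin on the work surface. World frame = base frame: x ahead of the robot, y to its left, z up, the work surface at z = 0. Lengths are in m, angles in rad, forces in N, time in s.
With the tool pointing down it reaches from about 0.35 to 0.775 m from the base axis. Payload 5.5 kg.
Tool frame: the origin (TCP) lies midway between the tips of the shut fingers; the grasp point (between the pads) lies env.grasp_offset behind it (env.grasp_offset is the distance from the TCP to the grasp point, in m); z points along the fingers, y is the line along which they close (so a half turn about z gives the same grasp; the last joint's range is limited). The gripper opens to 85 mm and grips with 20 to 120 N. Pads are 22 mm wide; open, the fingers measure 114 mm over their backs; the gripper's body (76 mm by 85 mm) begins 54 mm behind the grasp point. The pads swing forward as they close: fully open they stand 13 mm farther back than shut.
Start: joints at [-1.456, 0.313, 0.046, 1.304, 0, 1.431], TCP at [0.145, -0.556, 0.231] pointing down, gripper open.
Joint ranges: [-2.76, 2.76], [-0.86, 1.69], [-1.03, 1.26], [-2.2, 2.34], [-1.47, 1.5], [-3.14, 3.14]. Speed limits (rad/s): [2.57, 2.57, 3.14, 3.14, 3.14, 3.14].

## Interface

Orientations are given as a unit quaternion [w, x, y, z].
In Python, from workcell import monitor, viewer, order, env gives the robot as it stands.
- The arm moves only by the tool carry_out, never from a script. Its argument "plan" is a list that holds one entry, the list of rows, each a list of 7 numbers: the turn, a rotation vector about the world's x, y, z in rad, then the shift along the world's x, y, z in mm, then the finger opening in mm, from 0 to 85.4. A call has 1 to 20 rows; each row is the pose to reach, as a shift and turn from the pose commanded when the call began; what a row does not reach only later rows make up. A row lasts 1/10 s, in which the tool goes at most 50 mm and 8.59 degrees, less where a joint would pass 70% of its speed; a pose out of reach is approached as far as the arm can. A call with a gripper value outside its range is refused whole. The fingers move at their own pace and stop on an object; "squeeze" is the grip in N (left out, the last holds). Time passes only in rows, so rows that repeat a pose let the fingers close. It gives the time, the measured TCP pose, the force, the opening and the grip force at its end, in the units of the state.
- monitor.get_state(): the state, without advancing time (a new reading comes with each control period).
- viewer.read_camera(name): name is "scene" or "top" or "wrist"; returns the picture (480x640x3 uint8, red, green, blue); there is no depth.
- viewer.calibration(name): a dict with "K" (3x3 intrinsics, pixels), "dist" ([k1, k2, p1, p2, k3] as OpenCV has them; the pictures are not rectified), "eye" and "rotation" of the camera in the world. Camera axes: x right, y down, z forward; pixel columns grow to the right and rows downward; lengths in m; the calibration is good to about 2 mm. A picture is of the moment at which its call begins: read the wrist's pose just before it. calibration takes no time and is no camera call; for the wrist camera it gives the pose at the moment of the call.
- order.hand_in(): hands the job in; it is judged then, once.
The state is a dict: "clock": time; "joint_pos": joint angles; "qvel": joint speeds; "tau": joint torques, N m; "tcp_pos": TCP position; "orientation": TCP orientation; "wrist_force": force on the tool from outside, world axes, zero at the start; "ft_torque": the same for the moment, N m; "finger_gap": finger opening in m; "grip_force": force on a finger pad.
Only numpy, scipy, OpenCV 4.12 (cv2) and the standard library are available. Lean on these libraries where they do the work, as an engineer would, in place of code of your own. Each camera call takes 0.05 s, during which the arm holds its last target. There are 200 camera calls.

## Working session

There is one attempt and no reset: what is moved stays moved. The work goes in short steps, Python scripts to look and compute and a tool call to move; the robot and the scene stay as the last step left them, time stands still between calls to the robot, and variables do not carry over. Pictures are saved under pics/ and viewed, at most 10 in all, crops included, and the job is handed in when it is done.

Besides the shell and the picture viewer there is one more tool, called as name(argument=value, ...), one argument or row to a line, values as JSON. carry_out: Moves the arm, as the interface text tells. Its arguments: {"type":"object","properties":{"plan":{"type":"array","items":{"type":"array","items":{"type":"array","items":{"type":"number"}}}},"squeeze":{"type":"number"}},"required":["plan"]}

```bash
ls; mkdir -p pics
cat > h.py <<'E'
import numpy as np, cv2
from workcell import monitor, viewer, order, env
def snap(n,f):
    c=viewer.calibration(n); im=viewer.read_camera(n)
    cv2.imwrite('pics/'+f, cv2.cvtColor(np.asarray(im),cv2.COLOR_RGB2BGR)); return im,c
def ray(c,uv):
    p=cv2.undistortPoints(np.array([[uv]],float),np.array(c['K'],float),np.array(c['dist'],float))[0,0]
    R=np.array(c['rotation']); d=R@np.array([p[0],p[1],1]); return np.array(c['eye']),d/np.linalg.norm(d)
def onz(c,uv,z):
    e,d=ray(c,uv); return e+d*(z-e[2])/d[2]
def tri(*cu):
    A=np.zeros((3,3));b=np.zeros(3);L=[]
    for c,uv in cu:
        e,d=ray(c,uv);P=np.eye(3)-np.outer(d,d);A+=P;b+=P@e;L.append((e,P))
    x=np.linalg.solve(A,b); return x,[round(1e3*np.linalg.norm(P@(x-e)),1) for e,P in L]
def proj(c,X):
    R=np.array(c['rotation']).T; return cv2.projectPoints(np.array(X,float).reshape(-1,1,3),cv2.Rodrigues(R)[0],-R@np.array(c['eye']),np.array(c['K'],float),np.array(c['dist'],float))[0][:,0]
E
python3 - <<'E'
from h import *
for n in ['scene','top','wrist']:
    im,c=snap(n,n+'0.png'); print(n,c['eye'],np.round(c['rotation'],3).tolist(),np.round(c['K'],1).tolist())
print(monitor.get_state(),env.grasp_offset)
a=[cv2.imread(f'pics/{n}0.png') for n in ['scene','top']]
E
```

```text
pics
scene [ 1.39227549 -0.16516177  0.74664495] [-0.334, 0.674, 0.593, -0.286] [[504.7, 0.0, 322.9], [0.0, 504.7, 239.0], [0.0, 0.0, 1.0]]
top [ 0.44357945 -0.05555953  1.27331087] [-0.038, 0.714, -0.697, 0.047] [[568.7, 0.0, 319.9], [0.0, 568.7, 244.9], [0.0, 0.0, 1.0]]
wrist [ 0.21829416 -0.53707221  0.37385229] [0.117, 0.783, -0.604, -0.092] [[361.6, 0.0, 319.7], [0.0, 361.6, 245.3], [0.0, 0.0, 1.0]]
{'clock': 0.15, 'joint_pos': array([-1.45561331e+00,  3.13814111e-01,  4.52546784e-02,  1.30357880e+00,
        9.49351293e-06,  1.43122863e+00]), 'qvel': array([ 0.00025589, -0.00333002,  0.00390385, -0.00034496,  0.00125525,
        0.00041851]), 'tau': array([ 1.94425687e-03, -4.81065667e+01,  2.98813570e+01,  1.39381821e-02,
       -2.02326264e-04,  5.28725607e-06]), 'tcp_pos': array([ 0.14487142, -0.55607285,  0.23062757]), 'orientation': array([-6.70845599e-04,  9.91898498e-01,  1.27031173e-01,  1.29266925e-05]), 'wrist_force': array([-0.2718735 , -0.77543211,  0.64601982]), 'ft_torque': array([0.0015544 , 0.00875682, 0.02234503]), 'grip_force': 0.0, 'finger_gap': 0.085313823106276} 0.0187
```

View pics/scene0.png

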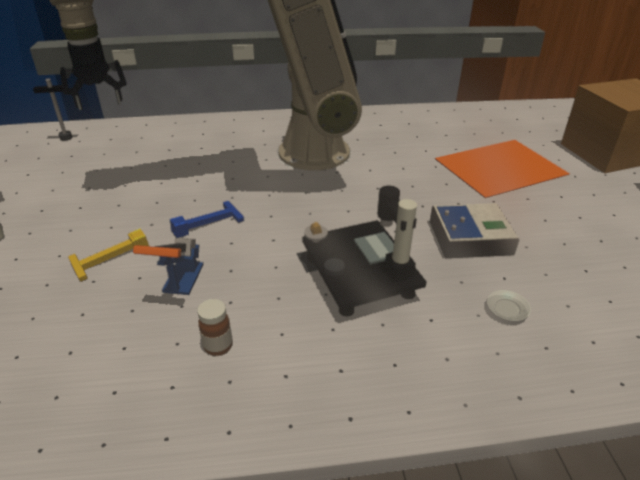

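View pics/top0.png

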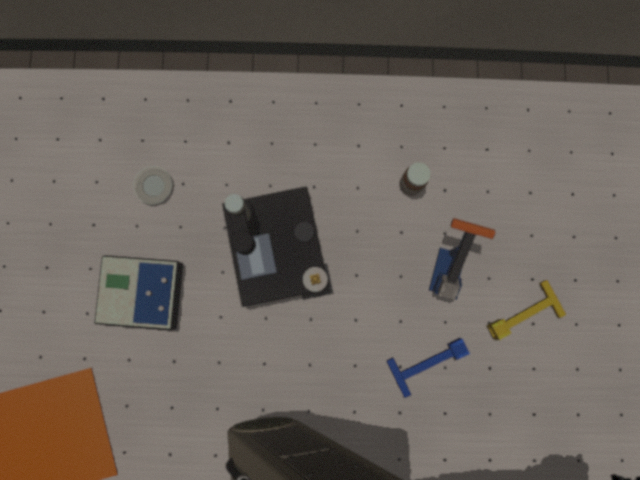

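The scene picture shows the orange T-bar at about (158,251), the blue rest at (183,265) and the screw head at (316,230). In the top picture the bar is at (473,229), the socket at (448,290) and the screw at (316,279).

```bash
python3 - <<'E'
from h import *
cs=viewer.calibration('scene');ct=viewer.calibration('top')
R={}
for n,box in (('scene',(120,235,200,265)),('top',(440,210,505,245))):
    im=cv2.imread(f'pics/{n}0.png');h=cv2.cvtColor(im,cv2.COLOR_BGR2HSV)
    m=cv2.inRange(h,(0,130,80),(14,255,255));M=np.zeros_like(m);x0,y0,x1,y1=box;M[y0:y1,x0:x1]=m[y0:y1,x0:x1]
    c=max(cv2.findContours(M,0,1)[0],key=cv2.contourArea);r=cv2.minAreaRect(c);b=cv2.boxPoints(r);R[n]=r
    print(n,r,b.round(1).tolist(),cv2.contourArea(c))
    # screw brass
    box=(300,215,335,245) if n=='scene' else (300,262,332,296)
    x0,y0,x1,y1=box;s=cv2.resize(im[y0:y1,x0:x1],None,fx=8,fy=8,interpolation=cv2.INTER_CUBIC)
    cv2.imwrite(f'pics/s_{n}.png',s)
    m=cv2.inRange(h[y0:y1,x0:x1],(5,90,60),(25,255,255));ys,xs=np.nonzero(m);print('brass',xs.mean()+x0,ys.mean()+y0,len(xs), xs.min()+x0,xs.max()+x0,ys.min()+y0,ys.max()+y0)
    R[n+'s']=(xs.mean()+x0,ys.mean()+y0)
print('bar',tri((cs,R['scene'][0]),(ct,R['top'][0])))
print('screw',tri((cs,R['scenes']),(ct,R['tops'])))
# approximate socket mouth
print('socket',onz(ct,(448,290),.06),'bar@150',onz(ct,R['top'][0],.15))
E
python3 - <<'E'
import cv2,numpy as np
d='pics/'
a=cv2.imread(d+'scene0.png')[195:310,110:250];b=cv2.imread(d+'top0.png')[205:310,415:515]
f=lambda x:cv2.resize(x,(400,int(400*x.shape[0]/x.shape[1])),interpolation=cv2.INTER_CUBIC)
a,b=f(a),f(b);H=max(len(a),len(b));p=lambda x:np.vstack([x,np.zeros((H-len(x),400,3),np.uint8)])
cv2.imwrite(d+'crop1.png',np.hstack([p(a),p(b)]))
E
```

```text
scene ((156.36138916015625, 250.38613891601562), (47.16476058959961, 9.45285415649414), 5.710593223571777) [[132.39999389648438, 252.6999969482422], [133.39999389648438, 243.3000030517578], [180.3000030517578, 248.0], [179.39999389648438, 257.3999938964844]] 359.5
brass 315.48837209302326 227.7906976744186 86 311 320 222 233
top ((472.5943603515625, 228.66981506347656), (43.54329299926758, 9.203156471252441), 15.945395469665527) [[450.3999938964844, 227.10000610351562], [452.8999938964844, 218.3000030517578], [494.79998779296875, 230.1999969482422], [492.29998779296875, 239.10000610351562]] 322.5
brass 314.7236842105263 278.60526315789474 76 310 319 274 283Traceback (most recent call last):
  File "<stdin>", line 15, in <module>
  File "h.py", line 14, in tri
    e,d=ray(c,uv);P=np.eye(3)-np.outer(d,d);A+=P;b+=P@e;L.append((e,P))
        ~~~^^^^^^
  File "h.py", line 8, in ray
    R=np.array(c['rotation']); d=R@np.array([p[0],p[1],1]); return np.array(c['eye']),d/np.linalg.norm(d)
                                 ~^~~~~~~~~~~~~~~~~~~~~~~~
ValueError: matmul: Input operand 1 has a mismatch in its core dimension 0, with gufunc signature (n?,k),(k,m?)->(n?,m?) (size 3 is different from 4)
```

View pics/crop1.png

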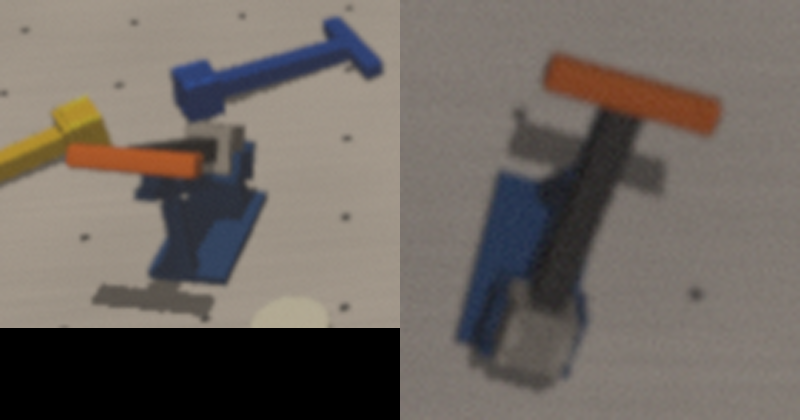

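The crop shows the key lying on the blue rest. The bar is level and the silver socket is at the near end, around (448,290) in the top view. The camera "rotation" is a quaternion, so I'll fix the helper.

```bash
sed -i "s/np.array(c\['rotation'\])/rot(c)/g; 2a from scipy.spatial.transform import Rotation as Ro\ndef rot(c):\n    q=np.array(c['rotation']); return Ro.from_quat(q[[1,2,3,0]]).as_matrix()" h.py
python3 - <<'E'
from h import *
cs=viewer.calibration('scene');ct=viewer.calibration('top')
B=tri((cs,(156.4,250.4)),(ct,(472.6,228.7)));print('bar',B)
# ends
for s,t in (((132.9,248),(493.5,234.6)),((179.8,252.7),(451.6,222.7))): print('end',tri((cs,s),(ct,t)))
print('screw',tri((cs,(315.5,227.8)),(ct,(314.7,278.6))))
print('socketpatch',onz(ct,(448,290),.08))
# shank base/top joints in top crop -> px (scale 4, origin 415,205)
for u,v,z in ((620-400,115,.14),(552-400,300,.08)): print(onz(ct,(415+u/4,205+v/4),z))
# stand corners at plate top .058
for uv in ((224,204),(307,188),(331,293),(243,306)): print('corner',onz(ct,uv,.058))
print(proj(cs,B[0]),proj(ct,B[0]))
E
```

```text
bar (array([ 0.62088217, -0.37499864,  0.14380181]), [np.float64(0.8), np.float64(0.8)])
end (array([ 0.60990058, -0.41890034,  0.14480376]), [np.float64(0.6), np.float64(0.6)])
end (array([ 0.63211637, -0.33127689,  0.14320575]), [np.float64(1.8), np.float64(1.8)])
screw (array([ 0.51594287, -0.05829186,  0.0917282 ]), [np.float64(0.7), np.float64(0.7)])
socketpatch [ 0.49899806 -0.34033562  0.08      ]
[ 0.61105064 -0.37145518  0.14      ]
[ 0.52031832 -0.35104224  0.08      ]
corner [0.67505677 0.14171086 0.058     ]
corner [ 0.71495464 -0.0375252   0.058     ]
corner [ 0.48803256 -0.09453181  0.058     ]
corner [0.45598189 0.09189144 0.058     ]
[[155.96855562 250.35050519]] [[472.19854028 228.72288738]]
```

Run:
```python
from h import *
c=viewer.calibration('wrist');s=monitor.get_state()
q=s['orientation'];Rt=Ro.from_quat(q[[1,2,3,0]]).as_matrix()
print('cam off tool',Rt.T@(np.array(c['eye'])-s['tcp_pos']));print('cam axes in tool\n',np.round(Rt.T@rot(c),3))
Rz=Ro.from_rotvec([0,0,2.64]).as_matrix()
off=Rz@(np.array(c['eye'])-s['tcp_pos']);d=Rz@rot(c)[:,2]
for n,P in (('screw',[.516,-.058,.095]),('key',[.566,-.361,.104])):
    for h in (.26,):
        e=np.array(P)+d*(h/d[2])*-1 if d[2]>0 else np.array(P)+d*(h/d[2])
        t=e-off;print(n,h,'tcp',t,'shift mm',(t-s['tcp_pos'])*1e3)
```

```text
cam off tool [ 7.58637386e-02 -3.41829239e-05 -1.43322220e-01]
cam axes in tool
 [[ 0.001 -0.956 -0.295]
 [ 1.     0.001  0.   ]
 [-0.    -0.295  0.956]]
screw 0.26 tcp [ 0.51188079 -0.05685642  0.21166299] shift mm [367.00937641 499.21642405 -18.96458576]
key 0.26 tcp [ 0.56188079 -0.35985642  0.22066299] shift mm [417.00937641 196.21642405  -9.96458576]
```

carry_out(
  plan=[
    [[0, 0, 2.64, 365, 500, 30, 85], [0, 0, 2.64, 365, 500, 30, 85], [0, 0, 2.64, 365, 500, 30, 85], [0, 0, 2.64, 365, 500, 30, 85], [0, 0, 2.64, 365, 500, 30, 85], [0, 0, 2.64, 365, 500, 30, 85], [0, 0, 2.64, 365, 500, 30, 85], [0, 0, 2.64, 365, 500, 30, 85], [0, 0, 2.64, 365, 500, 30, 85], [0, 0, 2.64, 365, 500, 30, 85], [0, 0, 2.64, 365, 500, 30, 85], [0, 0, 2.64, 365, 500, 30, 85], [0, 0, 2.64, 365, 500, 30, 85], [0, 0, 2.64, 365, 500, 30, 85], [0, 0, 2.64, 365, 500, 30, 85], [0, 0, 2.64, 365, 500, 30, 85], [0, 0, 2.64, 365, 500, 30, 85], [0, 0, 2.64, 365, 500, 30, 85], [0, 0, 2.64, 365, 500, 30, 85], [0, 0, 2.64, 365, 500, 30, 85]],
  ],
)

```text
clock: 2.15
tcp_pos: [0.5098, -0.0565, 0.2611]
orientation: [-0.0, 0.124, 0.992, 0.0]
wrist_force: [0.4, 0.5, -0.1]
finger_gap: 0.0847
grip_force: 0.0
```

Run:
```python
from h import *
im,c=snap('wrist','w1.png');print(np.round(c['eye'],4),np.round(monitor.get_state()['joint_pos'],3))
np.save('w1.npy',c,allow_pickle=True)
```

```text
[ 0.4377 -0.0377  0.4045] [-0.267  0.185 -0.049  1.337  0.    -0.018]
```

View pics/w1.png

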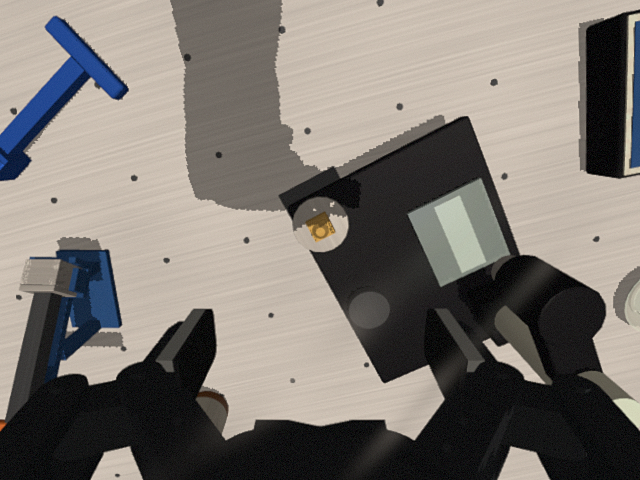

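The wrist picture shows the screw's flange at (320,224) with the brass head at (320,228). The key's socket is at (45,275) on the left.

Run:
```python
from h import *
im=cv2.imread('pics/w1.png');c=np.load('w1.npy',allow_pickle=True).item()
h=cv2.cvtColor(im,cv2.COLOR_BGR2HSV)
x0,y0,x1,y1=285,190,355,260
m=np.zeros(im.shape[:2],np.uint8);m[y0:y1,x0:x1]=cv2.inRange(h[y0:y1,x0:x1],(8,90,40),(28,255,255))
m=cv2.morphologyEx(m,cv2.MORPH_CLOSE,np.ones((5,5),np.uint8))
k=max(cv2.findContours(m,0,1)[0],key=cv2.contourArea);print(cv2.minAreaRect(k),cv2.contourArea(k))
# flange: light gray
g=np.zeros_like(m);hs=h[y0:y1,x0:x1];g[y0:y1,x0:x1]=((hs[...,2]>75)).astype(np.uint8)*255
k2=max(cv2.findContours(g,0,1)[0],key=cv2.contourArea);print('flange',cv2.minEnclosingCircle(k2),cv2.fitEllipse(k2))
print('flange c',onz(c,cv2.minEnclosingCircle(k2)[0],.080))
cv2.imwrite('pics/crop2.png',cv2.resize(im[y0:y1,x0:x1],None,fx=8,fy=8,interpolation=cv2.INTER_CUBIC))
```

```text
((319.8000183105469, 226.60003662109375), (23.25510597229004, 23.255107879638672), 63.43495178222656) 497.0
flange ((312.6590270996094, 232.29226684570312), 38.449092864990234) ((314.0155029296875, 228.1300811767578), (54.82389831542969, 73.26527404785156), 55.86884307861328)
flange c [ 0.52058027 -0.06559734  0.08      ]
```

View pics/crop2.png

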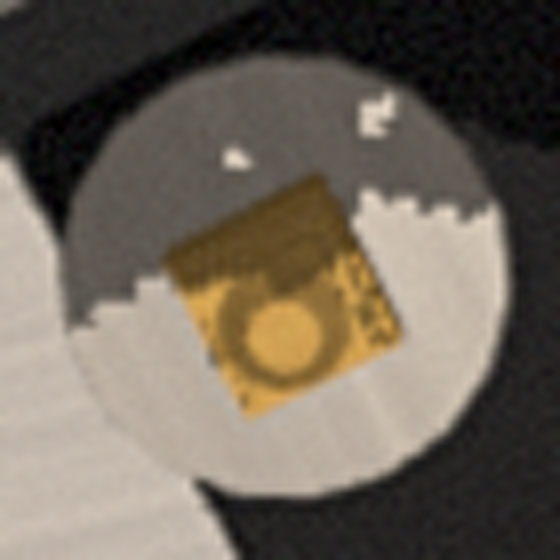

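The crop shows the flange circle centred at about (320.6,224.5), the tip at (320.6,232.1) and the square's corners at crop (165,250), (322,175), (405,337), (248,415).

Run:
```python
from h import *
c=np.load('w1.npy',allow_pickle=True).item()
cs=viewer.calibration('scene');ct=viewer.calibration('top')
p=lambda u,v:(285+u/8-.44,190+v/8-.44)
print('flange',onz(c,p(285,276),.082),'tip',onz(c,p(285,337),.105))
print('flange w',np.linalg.norm(onz(c,p(60,276),.082)-onz(c,p(510,276),.082)))
C=[onz(c,p(*q),.088) for q in ((165,250),(322,175),(405,337),(248,415))]
for i in range(4):
    d=C[(i+1)%4]-C[i];print('edge az',np.degrees(np.arctan2(d[1],d[0])).round(1),'len',np.linalg.norm(d).round(4))
print('tri wrist/top head',tri((c,p(285,315)),(ct,(314.7,278.6)),(cs,(315.5,227.8))))
print('shadow-side flange vs scene', proj(cs,[.5157,-.0588,.082]),proj(ct,[.5157,-.0588,.082]))
```

```text
flange [ 0.51420639 -0.05677418  0.082     ] tip [ 0.51525857 -0.05706617  0.105     ]
flange w 0.05157601385128344
edge az 101.7 len 0.0195
edge az 12.7 len 0.0209
edge az -76.9 len 0.02
edge az -168.6 len 0.0214
tri wrist/top head (array([ 0.51605863, -0.05796267,  0.09177339]), [np.float64(0.7), np.float64(1.0), np.float64(0.3)])
shadow-side flange vs scene [[314.94608875 231.32117608]] [[314.6057336  278.95994232]]
```

carry_out(
  plan=[
    [[0, 0, 0, 80, -313, 0, 85], [0, 0, 0, 80, -313, 0, 85], [0, 0, 0, 80, -313, 0, 85], [0, 0, 0, 80, -313, 0, 85], [0, 0, 0, 80, -313, 0, 85], [0, 0, 0, 80, -313, 0, 85], [0, 0, 0, 80, -313, 0, 85], [0, 0, 0, 80, -313, 0, 85], [0, 0, 0, 80, -313, 0, 85]],
  ],
)

```text
clock: 3.1
tcp_pos: [0.5896, -0.3697, 0.2604]
orientation: [-0.001, 0.124, 0.992, 0.001]
wrist_force: [0.5, 0.4, -0.4]
finger_gap: 0.0851
grip_force: 0.0
```

Run:
```python
from h import *
im,c=snap('wrist','w2.png');print(np.round(c['eye'],4),np.round(monitor.get_state()['joint_pos'],3))
np.save('w2.npy',c,allow_pickle=True)
```

```text
[ 0.5176 -0.3512  0.4038] [-0.674  0.569  0.511  1.514  0.    -0.427]
```

View pics/w2.png

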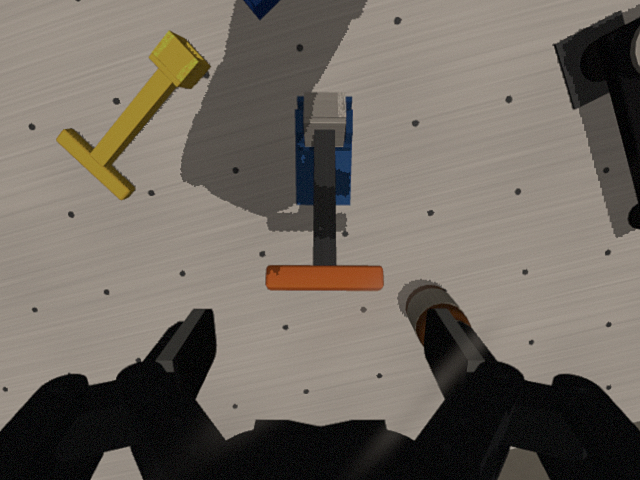

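The key is aligned with the image. The orange bar centre is at about (324,278), the shank runs down column 324 and the socket's top is at (325,118). The jar is at (430,310).

Run:
```python
from h import *
c=np.load('w2.npy',allow_pickle=True).item();im=cv2.imread('pics/w2.png')
cs=viewer.calibration('scene');ct=viewer.calibration('top')
h=cv2.cvtColor(im,cv2.COLOR_BGR2HSV);m=np.zeros(im.shape[:2],np.uint8);m[250:305,250:395]=cv2.inRange(h[250:305,250:395],(0,130,60),(14,255,255))
k=max(cv2.findContours(m,0,1)[0],key=cv2.contourArea);r=cv2.minAreaRect(k);b=cv2.boxPoints(r);print(r,b.tolist())
print('bar tri',tri((c,r[0]),(cs,(156.4,250.4)),(ct,(472.6,228.7))), tri((c,r[0]),(cs,(156.4,250.4))))
L=b[b[:,0]<320].mean(0);Rr=b[b[:,0]>320].mean(0);a=onz(c,L,.15);e=onz(c,Rr,.15);d=e-a
print('bar az',np.degrees(np.arctan2(d[1],d[0])),np.linalg.norm(d))
# shank dark edges per row
hs=h[...,2]
for v in (140,170,200,230,255):
    xs=np.nonzero(hs[v,300:350]<85)[0]+300;print(v,xs.min(),xs.max(),(xs.min()+xs.max())/2)
for v,z in ((170,.10),(200,.115),(230,.128)): print(onz(c,(324.5,v),z))
print('bottle',onz(ct,(418,175),.1),'dish..')
```

```text
((324.0270690917969, 277.28082275390625), (116.14990234375, 24.754257202148438), 0.6986944079399109) [[265.80548095703125, 288.9488525390625], [266.10736083984375, 264.1964111328125], [382.2486572265625, 265.61279296875], [381.94677734375, 290.365234375]]
bar tri (array([ 0.62089639, -0.37453224,  0.14391369]), [np.float64(0.8), np.float64(0.4), np.float64(1.2)]) (array([ 0.6209417 , -0.37395926,  0.14364712]), [np.float64(0.2), np.float64(0.2)])
bar az 75.00868134853843 0.08776389856553857
140 300 349 324.5
170 300 339 319.5
200 300 335 317.5
230 300 345 322.5
255 313 335 324.0
[ 0.5457768  -0.35400479  0.1       ]
[ 0.56746858 -0.35962257  0.115     ]
[ 0.5883357  -0.36500536  0.128     ]
bottle [ 0.7400195  -0.27261009  0.1       ] dish..
```

carry_out(
  plan=[
    [[0, 0, 0, -25, 9, 0, 85], [0, 0, 0, -25, 9, -50, 85], [0, 0, 0, -25, 9, -100, 85], [0, 0, 0, -25, 9, -140, 85], [0, 0, 0, -25, 9, -160, 85], [0, 0, 0, -25, 9, -178, 85], [0, 0, 0, -25, 9, -178, 85], [0, 0, 0, -25, 9, -178, 85], [0, 0, 0, -25, 9, -178, 10], [0, 0, 0, -25, 9, -178, 10], [0, 0, 0, -25, 9, -178, 10], [0, 0, 0, -25, 9, -178, 10], [0, 0, 0, -25, 9, -178, 10], [0, 0, 0, -25, 9, -178, 10], [0, 0, 0, -25, 9, -178, 10], [0, 0, 0, -25, 9, -178, 10]],
  ],
  squeeze=80,
)

```text
clock: 4.75
tcp_pos: [0.5651, -0.3607, 0.0839]
orientation: [0.0, 0.123, 0.992, -0.0]
wrist_force: [-0.8, 0.6, 5.5]
finger_gap: 0.0168
grip_force: 79.0
```

Run:
```python
from h import *
u=np.array([.968,-.25,0]);M=np.array([.492,-.3415,.0507]);T=np.array([.5651,-.3607,.0839])
R=Ro.from_rotvec([0,0,.471])*Ro.from_rotvec(np.radians(55)*np.array([-.25,-.968,0]))
print('rv',R.as_rotvec(),'keyz',R.apply(.819*u+[0,0,.574]))
for z in (.15,.085):
    t=np.array([.515,-.057,z])-R.apply(M-T);print(z,t,'shift',(t-T)*1e3)
```

```text
rv [-0.01669018 -0.96791476  0.43402551] keyz [-3.09974147e-04 -6.87495710e-05  9.99958808e-01]
0.15 [ 0.53085645 -0.0538014   0.23094956] shift [-34.24355207 306.89859884 147.0495647 ]
0.085 [ 0.53085645 -0.0538014   0.16594956] shift [-34.24355207 306.89859884  82.0495647 ]
```

carry_out(
  plan=[
    [[0, 0, 0, 2, 0, 25, 10], [0, 0, 0, 4, 0, 60, 10], [0, 0, 0, 4, 0, 110, 10], [-0.002, -0.12, 0.05, 4, 20, 155, 10], [-0.004, -0.24, 0.11, 0, 50, 185, 10], [-0.006, -0.36, 0.16, -5, 90, 190, 10], [-0.008, -0.48, 0.22, -10, 130, 190, 10], [-0.01, -0.6, 0.27, -15, 170, 190, 10], [-0.012, -0.72, 0.32, -20, 210, 190, 10], [-0.014, -0.84, 0.38, -25, 250, 190, 10], [-0.017, -0.968, 0.434, -30, 280, 190, 10], [-0.017, -0.968, 0.434, -34, 307, 185, 10], [-0.017, -0.968, 0.434, -34, 307, 180, 10], [-0.017, -0.968, 0.434, -34, 307, 180, 10], [-0.017, -0.968, 0.434, -34, 307, 180, 10], [-0.017, -0.968, 0.434, -34, 307, 180, 10]],
  ],
)

```text
clock: 6.35
tcp_pos: [0.5318, -0.0547, 0.2642]
orientation: [0.459, -0.099, 0.881, 0.048]
wrist_force: [0.4, 0.5, -1.4]
finger_gap: 0.0167
grip_force: 78.8
```

Run:
```python
from h import *
a,cs=snap('scene','s3.png');b,ct=snap('top','t3.png');w,cw=snap('wrist','w3.png')
print(np.round(monitor.get_state()['joint_pos'],3))
p=proj(cs,[.515,-.057,.19])[0].astype(int);q=proj(ct,[.515,-.057,.19])[0].astype(int);print(p,q)
A=cv2.imread('pics/s3.png')[p[1]-50:p[1]+50,p[0]-50:p[0]+50];B=cv2.imread('pics/t3.png')[q[1]-50:q[1]+50,q[0]-50:q[0]+50];W=cv2.imread('pics/w3.png')
f=lambda x:cv2.resize(x,(400,400),interpolation=cv2.INTER_CUBIC)
cv2.imwrite('pics/crop3.png',np.hstack([f(A),f(B)]))
```

```text
[-0.614 -0.325 -0.931  0.199  0.65  -0.567]
[315 189] [313 275]
```

View pics/crop3.png

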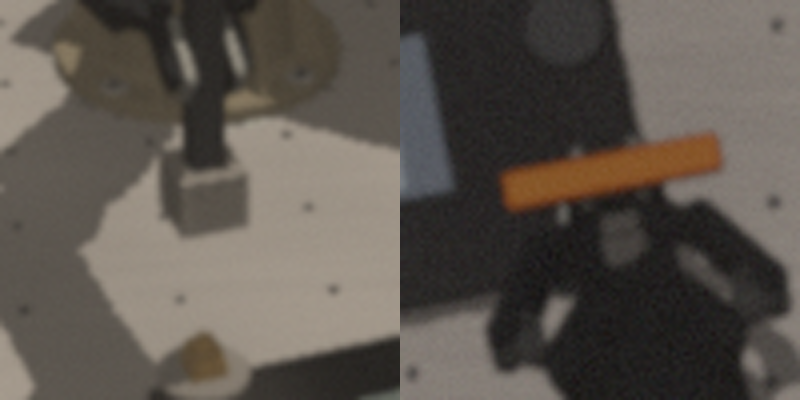

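View pics/w3.png

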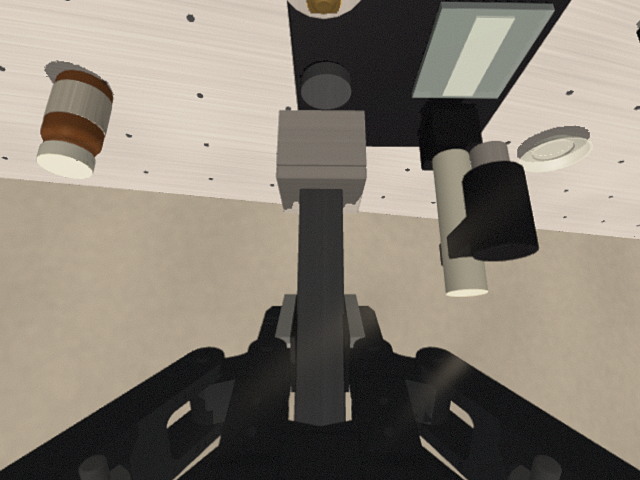

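The scene crop shows the upright socket with its lowest corner at crop (180,237). The top crop shows the bar from (503,192) to (720,152). In the wrist view the near mouth edge runs (279,110)-(365,110), and the screw head is at the top edge near (324,8).

```bash
cat > pred.py <<'E'
from h import *
def pred(M,yaw,cs,ct,cw):
    Rz=Ro.from_euler('z',yaw,degrees=True).as_matrix()
    P=lambda L:(Rz@np.array(L,float).T).T+M
    print('scene mouth corners',proj(cs,P([[.018,.018,0],[.018,-.018,0],[-.018,-.018,0]])).round(1).tolist())
    print('wrist near mouth edge',proj(cw,P([[-.018,.018,0],[-.018,-.018,0]])).round(1).tolist())
    print('wrist near socket top',proj(cw,P([[-.018,.018,.032],[-.018,-.018,.032]])).round(1).tolist())
    print('top bar ends',proj(ct,P([[0,.045,.170],[0,-.045,.170]])).round(1).tolist())
E
python3 - <<'E'
from pred import *
cs,ct,cw=[viewer.calibration(n) for n in ('scene','top','wrist')]
M=np.array([.516,-.058,.183]);pred(M,12.5,cs,ct,cw)
print('obs scene', [(265+u/4-.4,139+v/4-.4) for u,v in ((247,225),(180,237),(163,212))][::-1])
print('obs top',[(263+(u-400)/4-.4,225+v/4-.4) for u,v in ((503,192),(720,152))])
print('screw in wrist', proj(cw,[[.515,-.057,.105],[.515,-.057,.082]]))
w=cv2.cvtColor(cv2.imread('pics/w3.png'),cv2.COLOR_BGR2GRAY)
g=cv2.Sobel(w,cv2.CV_32F,1,0)
for v in (130,150): print(v,[(int(g[v,270:290].argmin())+270),(int(abs(g[v,355:375]).argmax())+355)])
cv2.imwrite('pics/crop4.png',cv2.resize(cv2.imread('pics/w3.png')[95:215,260:385],None,fx=4,fy=4))
h=cv2.cvtColor(cv2.imread('pics/w3.png'),cv2.COLOR_BGR2HSV);m=cv2.inRange(h[:20,290:360],(8,90,40),(28,255,255));ys,xs=np.nonzero(m);print('brass',xs.min()+290,xs.max()+290,ys.max())
E
```

```text
scene mouth corners [[326.6, 195.3], [310.0, 198.4], [304.4, 189.5]]
wrist near mouth edge [[363.3, 106.1], [277.2, 105.5]]
wrist near socket top [[366.0, 174.0], [273.6, 173.4]]
top bar ends [[287.6, 274.0], [342.0, 263.3]]
obs scene [(305.35, 191.6), (309.6, 197.85), (326.35, 194.85)]
obs top [(288.35, 272.6), (342.6, 262.6)]
screw in wrist [[323.04975165   7.29953226]
 [323.14704706 -22.71377761]]
130 [278, 365]
150 [277, 365]
brass 306 341 13
```

carry_out(
  plan=[
    [[0, 0, 0, -1, 0, -20, 10], [0, 0, 0, -1, 0, -45, 10], [0, 0, 0, -1, 0, -60, 10], [0, 0, 0, -1, 0, -68, 10], [0, 0, 0, -1, 0, -70, 10], [0, 0, 0, -1, 0, -70, 10], [0, 0, 0, -1, 0, -70, 10]],
  ],
)

```text
clock: 7.2
tcp_pos: [0.5353, -0.0585, 0.2021]
orientation: [0.454, -0.101, 0.884, 0.051]
wrist_force: [0.1, -0.4, -2.2]
finger_gap: 0.0172
grip_force: 78.7
```

Run:
```python
from pred import *
w,cw=snap('wrist','w4.png');a,cs=snap('scene','s4.png');s=monitor.get_state();print(s['tcp_pos'],s['joint_pos'].round(3))
M=s['tcp_pos']-[.01586,.0032,.08095];print(M)
pred(M,12.5,cs,viewer.calibration('top'),cw)
print('tip',proj(cw,[[.515,-.057,.105],[.515,-.057,.082]]),proj(cs,[.515,-.057,.105]))
W=cv2.imread('pics/w4.png')[20:220,230:410];W=cv2.resize(W,None,fx=3,fy=3)
A=cv2.resize(cv2.imread('pics/s4.png')[180:240,290:340],(250,300),interpolation=cv2.INTER_CUBIC);A=np.vstack([A,np.zeros((300,250,3),np.uint8)])
cv2.imwrite('pics/crop5.png',np.hstack([W,A]))
```

```text
[ 0.53529175 -0.05839924  0.20218953] [-0.618 -0.211 -1.026  0.008  0.653 -0.582]
[ 0.51943175 -0.06159924  0.12123953]
scene mouth corners [[324.7, 220.8], [308.6, 224.1], [303.2, 214.8]]
wrist near mouth edge [[364.3, 106.1], [278.6, 105.4]]
wrist near socket top [[367.5, 173.1], [275.4, 172.5]]
top bar ends [[291.2, 274.5], [342.2, 264.5]]
tip [[332.5203908   98.75202476]
 [332.02321766  61.13068521]] [[315.74242824 222.57209663]]
```

View pics/crop5.png

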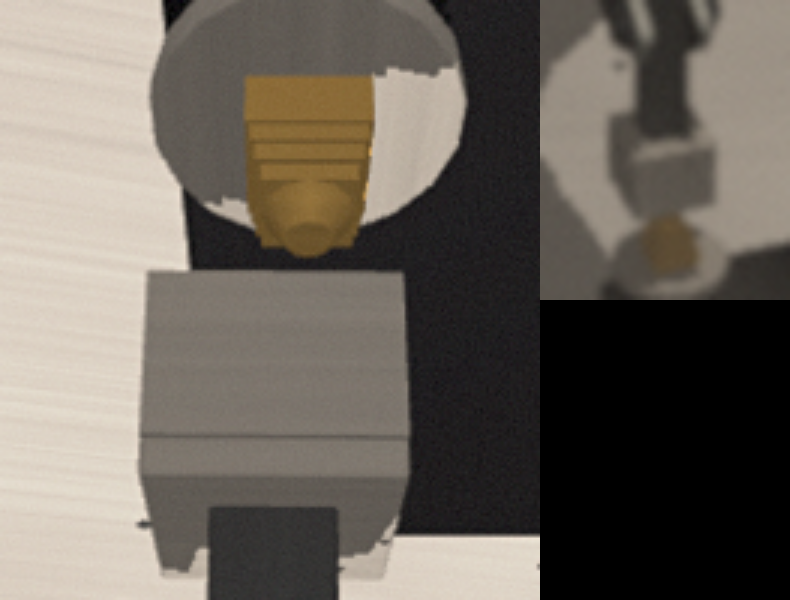

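The wrist view shows the mouth edge at crop row 270, just under the tip at crop (310,250). But j3 is at its limit (-1.026), so the arm cannot go lower in this pose. I'll fit the arm's geometry from the logged states and test other placing directions.

```bash
cat > kin.py <<'E'
from h import *
from scipy.optimize import least_squares
D=[([-1.45561,.313814,.0452548,1.30358,0,1.43123],[.14487,-.55607,.23063]),([-.267,.185,-.049,1.337,0,-.018],[.5098,-.0565,.2611]),
([-.674,.569,.511,1.514,0,-.427],[.5896,-.3697,.2604]),([-.614,-.325,-.931,.199,.65,-.567],[.5318,-.0547,.2642]),([-.618,-.211,-1.026,.008,.653,-.582],[.53529,-.0584,.20219])]
def axes(j):
    rad=np.array([np.cos(j[0]),np.sin(j[0]),0]);lat=np.array([-rad[1],rad[0],0]);z=np.array([0,0,1.])
    pl=lambda e:np.cos(e)*rad+np.sin(e)*z
    p=pl(-(j[1]-j[2]+j[3])); return rad,lat,z,pl,p,np.cos(j[4])*p+np.sin(j[4])*lat
def fk(j,P):
    z0,L1,a1,L2,a2,l,T,w=P; rad,lat,z,pl,p,t=axes(j)
    return z0*z+L1*pl(a1-j[1])+L2*pl(a2-j[1]+j[2])+w*p+l*lat+T*t, t
x0=[.3,.35,1.57,.35,0,.08,.25,.05]
best=min((least_squares(lambda P:np.concatenate([[*(fk(j,P)[0]-t)*1e3] for j,t in D]+[[.05*(P[7]-.05)*1e3]]),np.array(x0)*(1+.2*np.random.default_rng(i).standard_normal(8))) for i in range(30)),key=lambda r:r.cost)
P=best.x
lo=np.array([-2.76,-.86,-1.03,-2.2,-1.47]);hi=np.array([2.76,1.69,1.26,2.34,1.5])
def ik(tcp,td):
    s=[least_squares(lambda j:np.concatenate([(fk(j,P)[0]-tcp)*1e2,(fk(j,P)[1]-td)*10]),g,bounds=(lo,hi)) for g in ([-.3,.3,0,1,.1],[-.6,0,-.9,.2,.6],[.2,.3,-.2,1,-.5],[-1,.3,0,.7,1.2],[-.8,0,-.5,0,1.])]
    s=min(s,key=lambda r:r.cost); return s.x.round(2),(fk(s.x,P)[0]-tcp).round(3),round(float(np.degrees(np.arccos(np.clip(fk(s.x,P)[1]@td,-1,1)))),1)
if __name__=='__main__':
    print(P.round(4),best.cost)
    G=np.array([.515,-.057,.082+.092])
    for th in (0,15,25,35,45,55):
        for az in (12.5,102.5,-77.5):
            a,t=np.radians(az),np.radians(th);td=np.array([np.sin(t)*np.cos(a),np.sin(t)*np.sin(a),-np.cos(t)])
            print(th,az,*ik(G+.0187*td,td))
E
python3 kin.py
```

```text
[0.233  0.517  1.5684 0.413  0.1348 0.0796 0.3012 0.1377] 10.734831935410543
0 12.5 [-0.26  0.24 -0.24  1.09  0.  ] [ 0. -0. -0.] 0.0
0 102.5 [-0.26  0.24 -0.24  1.09  0.  ] [ 0. -0. -0.] 0.0
0 -77.5 [-0.26  0.24 -0.24  1.09  0.  ] [ 0. -0. -0.] 0.0
15 12.5 [-0.34  0.06 -0.49  0.79  0.14] [-0.  0. -0.] 0.0
15 102.5 [-0.38  0.34 -0.14  1.25  0.22] [ 0.  0. -0.] 0.0
15 -77.5 [-0.13  0.19 -0.33  0.96 -0.25] [ 0. -0.  0.] 0.0
25 12.5 [-0.4  -0.03 -0.65  0.59  0.25] [ 0. -0.  0.] 0.0
25 102.5 [-0.45  0.42 -0.06  1.37  0.34] [ 0.  0. -0.] 0.0
25 -77.5 [-0.04  0.18 -0.39  0.88 -0.42] [-0.  0.  0.] 0.0
35 12.5 [-0.47 -0.11 -0.81  0.38  0.37] [0. 0. 0.] 0.0
35 102.5 [-0.51  0.52  0.01  1.5   0.44] [-0.  0. -0.] 0.0
35 -77.5 [ 0.04  0.2  -0.43  0.82 -0.6 ] [0. 0. 0.] 0.0
45 12.5 [-0.54 -0.15 -0.96  0.13  0.51] [0. 0. 0.] 0.0
45 102.5 [-0.55  0.63  0.09  1.64  0.53] [-0.  0.  0.] 0.0
45 -77.5 [ 0.12  0.24 -0.47  0.77 -0.78] [-0.  0.  0.] 0.0
55 12.5 [-0.62 -0.13 -1.03  0.01  0.66] [ 0.001 -0.001  0.001] 4.4
55 102.5 [-0.59  0.75  0.17  1.79  0.6 ] [0. 0. 0.] 0.0
55 -77.5 [ 0.19  0.3  -0.49  0.73 -0.96] [0. 0. 0.] 0.0
```

carry_out(
  plan=[
    [[0, 0, 0, 0, 0, 30, 10], [0, 0, 0, 0, 0, 60, 10], [0, 0, 0, 0, 0, 60, 10], [0, 0, 0, 0, 0, 60, 10], [0, 0, 0, 0, 0, 60, 10]],
  ],
)

```text
clock: 7.8
tcp_pos: [0.5343, -0.0578, 0.2599]
orientation: [0.453, -0.101, 0.884, 0.052]
wrist_force: [-0.5, -0.5, -2.8]
finger_gap: 0.0167
grip_force: 79.0
```

```bash
cat >> kin.py <<'E'
def j6(j,td,f):
    rad,lat,z,pl,p,t=axes(j);e=-(j[1]-j[2]+j[3]);q=-np.sin(e)*rad+np.cos(e)*z
    th=np.arccos(-td[2]);x=-(np.cos(th)*f+np.sin(th)*z);return np.arctan2(x@np.cross(t,-q),x@-q)
E
python3 - <<'E'
from kin import *
s=monitor.get_state();q=s['orientation'];R=Ro.from_quat(q[[1,2,3,0]]).as_matrix();print(s['tcp_pos'],s['joint_pos'].round(3));print('tool z',R[:,2],'az',np.degrees(np.arctan2(R[1,2],R[0,2])),'tilt',np.degrees(np.arccos(-R[2,2])))
for az in (12.5,35,57,80,102.5):
  for h in (.06,):
    a,t=np.radians(az),np.radians(55);f=np.array([np.cos(a),np.sin(a),0]);td=np.sin(t)*f-np.array([0,0,np.cos(t)])
    g=np.array([.515,-.057,.174+h]);r=ik(g+.0187*td,td);print(az,*r,'j6',j6(r[0],td,f))
E
```

```text
[ 0.53426995 -0.05775822  0.25988606] [-0.618 -0.303 -0.914  0.217  0.653 -0.582]
tool z [ 0.79019879  0.18378182 -0.58464529] az 13.092901617155103 tilt 54.22206435307003
12.5 [-0.62 -0.27 -1.01  0.06  0.65] [ 0. -0. -0.] 0.0 j6 -0.5625322436146487
35 [-0.74 -0.04 -0.75  0.57  0.93] [0. 0. 0.] 0.0 j6 -1.2081574361428926
57 [-0.75  0.25 -0.4   1.16  0.94] [0. 0. 0.] 0.0 j6 -1.8656248548891274
80 [-0.68  0.51 -0.06  1.61  0.8 ] [ 0.  0. -0.] 0.0 j6 -2.341311235026556
102.5 [-0.59  0.7   0.24  1.91  0.6 ] [ 0. -0. -0.] 0.0 j6 -2.639003207993164
```

Run:
```python
from h import *
s=monitor.get_state();q=s['orientation'];R=Ro.from_quat(q[[1,2,3,0]])
a,t=np.radians(102.5),np.radians(55);f=np.array([np.cos(a),np.sin(a),0]);z=np.array([0,0,1.]);td=np.sin(t)*f-np.cos(t)*z;x=-(np.cos(t)*f+np.sin(t)*z)
Rt=Ro.from_matrix(np.c_[x,np.cross(td,x),td]);print((Rt*R.inv()).as_rotvec(),(np.array([.5122,-.0411,.251])-s['tcp_pos'])*1e3)
```

```text
[ 0.01210443 -0.00904227  1.56119071] [-22.06995254  16.65822182  -8.88605577]
```

carry_out(
  plan=[
    [[0.001, -0.001, 0.13, -2, 0, 0, 10], [0.002, -0.002, 0.26, -3, 1, 0, 10], [0.003, -0.002, 0.39, -4, 3, 0, 10], [0.004, -0.003, 0.52, -6, 5, 0, 10], [0.005, -0.004, 0.65, -8, 7, 0, 10], [0.006, -0.005, 0.78, -10, 9, 0, 10], [0.007, -0.005, 0.91, -12, 11, 0, 10], [0.008, -0.006, 1.04, -14, 13, 0, 10], [0.009, -0.007, 1.17, -16, 15, 0, 10], [0.01, -0.008, 1.3, -18, 16, 0, 10], [0.011, -0.009, 1.43, -20, 17, 0, 10], [0.012, -0.009, 1.561, -22, 17, -9, 10], [0.012, -0.009, 1.561, -22, 17, -25, 10], [0.012, -0.009, 1.561, -22, 17, -39, 10], [0.012, -0.009, 1.561, -22, 17, -39, 10], [0.012, -0.009, 1.561, -22, 17, -39, 10]],
  ],
)

```text
clock: 9.4
tcp_pos: [0.5127, -0.0413, 0.2222]
orientation: [-0.29, 0.691, -0.555, -0.361]
wrist_force: [-0.4, 1.3, -1.7]
finger_gap: 0.0171
grip_force: 79.1
```

Run:
```python
from pred import *
w,cw=snap('wrist','w5.png');a,cs=snap('scene','s5.png');b,ct=snap('top','t5.png');s=monitor.get_state();print(s['tcp_pos'],s['joint_pos'].round(3))
q=s['orientation'];R=Ro.from_quat(q[[1,2,3,0]]).as_matrix();print('az',np.degrees(np.arctan2(R[1,2],R[0,2])),'tilt',np.degrees(np.arccos(-R[2,2])),'roll',R[2,1])
f=np.array([-.2164,.9763,0]);M=s['tcp_pos']-.0162*f-[0,0,.081]-.0007*np.array([.9763,.2164,0]);print(M)
pred(M,102.5,cs,ct,cw)
print('tip',proj(cw,[[.515,-.057,.105],[.515,-.057,.082]]),proj(cs,[.515,-.057,.105]))
W=cv2.resize(cv2.imread('pics/w5.png')[0:230,220:420],(440,506));A=cv2.resize(cv2.imread('pics/s5.png')[150:250,280:350],(354,506),interpolation=cv2.INTER_CUBIC)
cv2.imwrite('pics/crop6.png',np.hstack([W,A]))
```

```text
[ 0.51309123 -0.04159734  0.22344211] [-0.589  0.707  0.242  1.906  0.604 -2.641]
az 102.33999769332904 tilt 55.03872981540496 roll -0.0027549718377833377
[ 0.5159135  -0.05756488  0.14244211]
scene mouth corners [[320.7, 202.5], [326.5, 211.5], [310.3, 214.8]]
wrist near mouth edge [[365.4, 107.5], [279.0, 107.5]]
wrist near socket top [[368.7, 176.0], [276.0, 175.9]]
top bar ends [[319.6, 296.7], [309.3, 244.7]]
tip [[323.40671382  70.22064757]
 [323.28183336  35.20339781]] [[315.74242824 222.57209663]]
```

View pics/crop6.png

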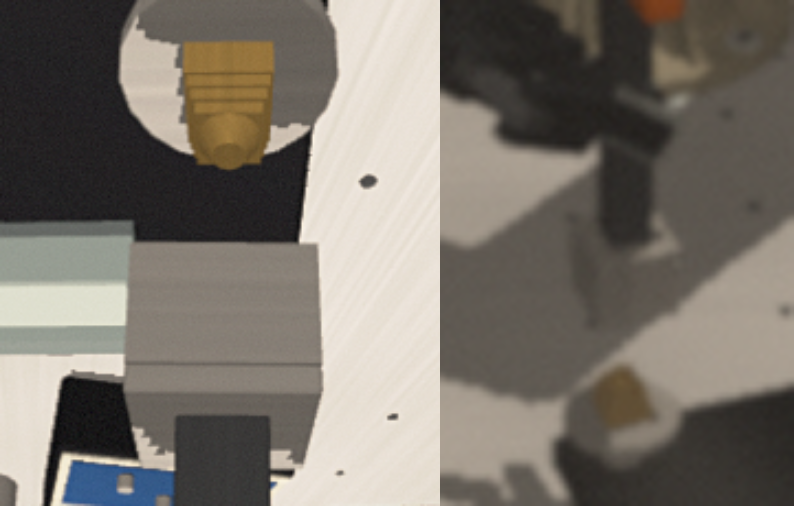

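The wrist view shows the mouth edge centred at column 321.8 and the tip at 324. The key needs to go about 1 mm towards -x; heights agree within 1.5 mm.

carry_out(
  plan=[
    [[0, 0, 0, -1, 0.3, -15, 10], [0, 0, 0, -1, 0.3, -30, 10], [0, 0, 0, -1, 0.3, -38, 10], [0, 0, 0, -1, 0.3, -42, 10], [0, 0, 0, -1, 0.3, -46, 10], [0, 0, 0, -1, 0.3, -50, 10], [0, 0, 0, -1, 0.3, -52, 10], [0, 0, 0, -1, 0.3, -52, 10], [0, 0, 0, -1, 0.3, -52, 10]],
  ],
)

```text
clock: 10.45
tcp_pos: [0.5122, -0.0411, 0.1707]
orientation: [-0.29, 0.692, -0.555, -0.36]
wrist_force: [-0.9, -0.5, -2.0]
finger_gap: 0.0166
grip_force: 79.1
```

carry_out(
  plan=[
    [[0, 0, 0, 0, 0, -3, 10], [0, 0, 0, 0, 0, -5, 10], [0, 0, 0, 0, 0, -6, 10], [0, 0, 0, 0, 0, -7, 10], [0, 0, 0, 0, 0, -7, 10], [0, 0, 0, 0, 0, -7, 10]],
  ],
)

```text
clock: 11.05
tcp_pos: [0.5122, -0.0411, 0.1635]
orientation: [-0.29, 0.692, -0.555, -0.36]
wrist_force: [0.9, -0.8, -2.7]
finger_gap: 0.0167
grip_force: 79.1
```

carry_out(
  plan=[
    [[0, 0, 0, 0, 0, -0.7, 10], [0, 0, 0, 0, 0, -1.4, 10], [0, 0, 0, 0, 0, -2, 10], [0, 0, 0, 0, 0, -2, 10], [0, 0, 0, 0, 0, -2, 10]],
  ],
)

```text
clock: 11.55
tcp_pos: [0.5122, -0.041, 0.1621]
orientation: [-0.29, 0.692, -0.555, -0.36]
wrist_force: [-0.3, -1.4, 4.3]
finger_gap: 0.017
grip_force: 79.4
```

carry_out(
  plan=[
    [[0, 0, 0, 0, 0, 0.3, 45], [0, 0, 0, 0, 0, 0.3, 60], [0, 0, 0, 0, 0, 0.3, 60], [0, 0, 0, 0, 0, 0.3, 60], [0, 0, 0, 0, 0, 0.3, 60], [0, 0, 0, 4, -16, 12, 60], [0, 0, 0, 9, -40, 29, 60], [0, 0, 0, 15, -68, 49, 60], [0, 0, 0, 22, -100, 71, 60], [0, 0, 0, 28, -130, 110, 60], [0, 0, 0, 28, -130, 150, 60], [0, 0, 0, 28, -130, 150, 60]],
  ],
)

```text
clock: 12.75
tcp_pos: [0.5397, -0.1714, 0.3116]
orientation: [-0.291, 0.694, -0.556, -0.353]
wrist_force: [0.5, -0.4, 0.9]
finger_gap: 0.0599
grip_force: 0.0
```

Run:
```python
from kin import *
a,cs=snap('scene','s7.png');b,ct=snap('top','t7.png');s=monitor.get_state();print(s['tcp_pos'],s['joint_pos'].round(3),s['wrist_force'])
A=cv2.resize(cv2.imread('pics/s7.png')[140:260,260:370],(385,420),interpolation=cv2.INTER_CUBIC);B=cv2.resize(cv2.imread('pics/t7.png')[225:325,265:365],(400,400),interpolation=cv2.INTER_CUBIC)
cv2.imwrite('pics/crop7.png',np.hstack([A,np.vstack([B,np.zeros((20,400,3),np.uint8)])]))
R={}
for n,X in (('scene',cs),('top',ct)):
    p=proj(X,[.515,-.057,.243])[0].astype(int);im=cv2.imread(f'pics/{n[0]}7.png');h=cv2.cvtColor(im,cv2.COLOR_BGR2HSV);m=np.zeros(im.shape[:2],np.uint8);sl=(slice(p[1]-45,p[1]+45),slice(p[0]-45,p[0]+45));m[sl]=cv2.inRange(h[sl],(0,130,50),(14,255,255))
    k=max(cv2.findContours(m,0,1)[0],key=cv2.contourArea);r=cv2.minAreaRect(k);R[n]=r;print(n,p,r)
print(tri((cs,R['scene'][0]),(ct,R['top'][0])))
b=cv2.boxPoints(R['top']);i=np.argsort(b[:,1]);A,B=onz(ct,b[i[:2]].mean(0),.25),onz(ct,b[i[2:]].mean(0),.25);print('bar az',np.degrees(np.arctan2(*(A-B)[1::-1])),A,B,np.linalg.norm(A-B))
print(proj(ct,[[.515,-.057,.252]]))
```

```text
[ 0.53840979 -0.16963043  0.3097494 ] [-0.718  0.903  0.817  2.337  0.51  -2.742] [ 0.4865022  -0.5602581  -0.37700896]
scene [315 166] ((316.66741943359375, 166.39698791503906), (32.95262908935547, 10.80950927734375), 58.392494201660156)
top [313 273] ((314.2356872558594, 272.5511779785156), (49.4373664855957, 10.19784164428711), 79.04593658447266)
(array([ 0.51752639, -0.05656972,  0.24498733]), [np.float64(0.8), np.float64(0.8)])
bar az 12.313075716803295 [ 0.56086463 -0.04783685  0.25      ] [ 0.47366949 -0.06686931  0.25      ] 0.08924811990809167
[[313.98986423 273.61199107]]
```

View pics/crop7.png

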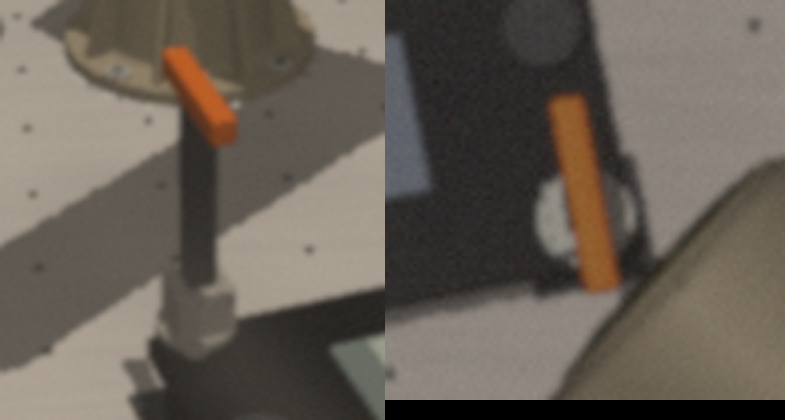

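The key stands upright on the screw (bar centre (.517,-.057,.245), along azimuth 12.3°). Next is the bar grip from above.

Run:
```python
from kin import *
s=monitor.get_state();q=s['orientation'];R=Ro.from_quat(q[[1,2,3,0]]);a=np.radians(192.4)
Rt=Ro.from_matrix(np.array([[np.cos(a),np.sin(a),0],[np.sin(a),-np.cos(a),0],[0,0,-1]]).T)
print((Rt*R.inv()).as_rotvec(),(np.array([.5173,-.057,.31])-s['tcp_pos'])*1e3)
print(ik(np.array([.5173,-.057,.225]),np.array([0,0,-1.])))
```

```text
[-0.88802619  0.57298461 -1.43999217] [-21.10978938 112.63043247   0.25059838]
(array([-0.26,  0.21, -0.11,  1.25,  0.  ]), array([ 0., -0.,  0.]), 0.0)
```

carry_out(
  plan=[
    [[-0.074, 0.048, -0.12, 0, 0, 10, 60], [-0.148, 0.096, -0.24, 0, 0, 20, 60], [-0.222, 0.143, -0.36, 0, 0, 30, 60], [-0.296, 0.191, -0.48, 0, 0, 30, 60], [-0.37, 0.239, -0.6, 0, 0, 30, 60], [-0.444, 0.286, -0.72, 0, 0, 30, 60], [-0.518, 0.334, -0.84, 0, 0, 30, 60], [-0.592, 0.382, -0.96, 0, 0, 30, 60], [-0.666, 0.43, -1.08, -5, 20, 30, 60], [-0.74, 0.477, -1.2, -10, 45, 30, 60], [-0.814, 0.525, -1.32, -15, 75, 20, 60], [-0.888, 0.573, -1.44, -20, 105, 10, 60], [-0.888, 0.573, -1.44, -21, 113, 0, 60], [-0.888, 0.573, -1.44, -21, 113, 0, 60], [-0.888, 0.573, -1.44, -21, 113, 0, 60]],
  ],
)

```text
clock: 14.35
tcp_pos: [0.5164, -0.0558, 0.3085]
orientation: [-0.001, -0.108, 0.994, 0.001]
wrist_force: [0.8, 0.0, 0.2]
finger_gap: 0.06
grip_force: 0.0
```

Run:
```python
from h import *
w,c=snap('wrist','w8.png');s=monitor.get_state();q=s['orientation'];R=Ro.from_quat(q[[1,2,3,0]]).as_matrix()
print(s['tcp_pos'],s['joint_pos'].round(3),s['wrist_force'],'\n',R.round(4),'azx',np.degrees(np.arctan2(R[1,0],R[0,0])))
h=cv2.cvtColor(cv2.imread('pics/w8.png'),cv2.COLOR_BGR2HSV);m=cv2.inRange(h,(0,130,60),(14,255,255));k=max(cv2.findContours(m,0,1)[0],key=cv2.contourArea);r=cv2.minAreaRect(k);b=cv2.boxPoints(r);print(r,cv2.contourArea(k));print([onz(c,x,.252).round(4) for x in b],onz(c,r[0],.252))
```

```text
[ 0.51681004 -0.05657755  0.30898805] [-2.640e-01  1.960e-01  8.000e-02  1.456e+00  1.000e-03 -4.800e-01] [-0.18660552  0.14137535  0.82094863] 
 [[-9.768e-01 -2.139e-01 -3.000e-04]
 [-2.139e-01  9.768e-01  1.500e-03]
 [-0.000e+00  1.500e-03 -1.000e+00]] azx -167.64613413111496
((319.5, 258.0), (146.0, 27.0), 90.0) 3742.0
[array([ 0.4714, -0.0733,  0.252 ]), array([ 0.4682, -0.0588,  0.252 ]), array([ 0.5566, -0.0383,  0.252 ]), array([ 0.5602, -0.0547,  0.252 ])] [ 0.51131603 -0.05689867  0.252     ]
```

carry_out(
  plan=[
    [[0, 0, 0, 0, 0, -30, 60], [0, 0, 0, 0, 0, -55, 60], [0, 0, 0, 0, 0, -70, 60], [0, 0, 0, 0, 0, -74, 60], [0, 0, 0, 0, 0, -74, 60], [0, 0, 0, 0, 0, -74, 5], [0, 0, 0, 0, 0, -74, 5], [0, 0, 0, 0, 0, -74, 5], [0, 0, 0, 0, 0, -74, 5], [0, 0, 0, 0, 0, -74, 5], [0, 0, 0, 0, 0, -74, 5], [0, 0, 0, 0, 0, -74, 5], [0, 0, 0, 0, 0, -74, 5]],
  ],
  squeeze=80,
)

```text
clock: 15.7
tcp_pos: [0.5177, -0.0563, 0.2361]
orientation: [0.001, -0.108, 0.994, 0.0]
wrist_force: [-0.4, -0.2, 5.9]
finger_gap: 0.0141
grip_force: 78.9
```

```bash
cat > st.py <<'E'
from h import *
s=monitor.get_state();print(s['clock'],s['tcp_pos'].round(5),s['wrist_force'].round(2),s['ft_torque'].round(3),s['joint_pos'].round(3),s['finger_gap'].round(4),s['grip_force'])
E
python3 st.py
```

```text
Traceback (most recent call last):
  File "st.py", line 2, in <module>
    s=monitor.get_state();print(s['clock'],s['tcp_pos'].round(5),s['wrist_force'].round(2),s['ft_torque'].round(3),s['joint_pos'].round(3),s['finger_gap'].round(4),s['grip_force'])
                                                                                                                                           ^^^^^^^^^^^^^^^^^^^^^
AttributeError: 'float' object has no attribute 'round'
```

carry_out(
  plan=[
    [[0, 0, 0, 0, 0, -1, 5], [0, 0, 0, 0, 0, -1, 5], [0, 0, 0, 0, 0, -1, 5]],
  ],
)

```text
clock: 16.0
tcp_pos: [0.5178, -0.0566, 0.2353]
orientation: [0.001, -0.108, 0.994, -0.0]
wrist_force: [-1.0, -0.2, 7.0]
finger_gap: 0.0139
grip_force: 79.1
```

```bash
sed -i "s/s\['finger_gap'\].round(4)/round(s['finger_gap'],4)/" st.py; python3 st.py
```

```text
16.0 [ 0.51776 -0.05657  0.23535] [-0.99 -0.16  6.98] [-0.077  0.165 -0.025] [-2.640e-01  2.040e-01 -8.800e-02  1.276e+00  1.000e-03 -4.790e-01] 0.0139 79.05766010284424
```

carry_out(
  plan=[
    [[0, 0, 0, 0, 0, -1, 5], [0, 0, 0, 0, 0, -1, 5], [0, 0, 0, 0, 0, -1, 5]],
  ],
)

```text
clock: 16.3
tcp_pos: [0.5178, -0.0568, 0.2347]
orientation: [0.002, -0.108, 0.994, -0.0]
wrist_force: [-1.6, -1.1, 8.4]
finger_gap: 0.0141
grip_force: 79.3
```

```bash
python3 st.py
```

```text
16.3 [ 0.51782 -0.05676  0.23471] [-1.57 -1.12  8.35] [-0.193  0.251  0.003] [-0.264  0.204 -0.09   1.273  0.    -0.479] 0.0141 79.27964687347412
```

carry_out(
  plan=[
    [[0, 0, 0, 0, 0, -1, 5], [0, 0, 0, 0, 0, -1, 5], [0, 0, 0, 0, 0, -1, 5]],
  ],
)

```text
clock: 16.6
tcp_pos: [0.5181, -0.0569, 0.2345]
orientation: [0.002, -0.108, 0.994, -0.001]
wrist_force: [-1.5, -1.8, 12.6]
finger_gap: 0.0136
grip_force: 79.8
```

```bash
python3 st.py
```

```text
16.6 [ 0.5181  -0.05689  0.23451] [-1.52 -1.8  12.61] [-0.135  0.497  0.008] [-0.264  0.204 -0.091  1.271  0.    -0.479] 0.0136 79.78913068771362
```

carry_out(
  plan=[
    [[0, 0, 0, 0, 0, -0.8, 5], [0, 0, 0, 0, 0, -0.8, 5], [0, 0, 0, 0, 0, -0.8, 5]],
  ],
)

```text
clock: 16.9
tcp_pos: [0.5183, -0.057, 0.2343]
orientation: [0.003, -0.108, 0.994, -0.001]
wrist_force: [-2.5, -0.6, 15.4]
finger_gap: 0.0142
grip_force: 80.2
```

carry_out(
  plan=[
    [[0, 0, 0, 0, 0, 2.5, 5], [0, 0, 0, 0, 0, 2.5, 5], [0, 0, 0, 0, 0, 2.5, 5]],
  ],
)

```text
clock: 17.2
tcp_pos: [0.5178, -0.0566, 0.2352]
orientation: [0.002, -0.108, 0.994, -0.0]
wrist_force: [-0.9, -0.4, 6.2]
finger_gap: 0.014
grip_force: 79.1
```

carry_out(
  plan=[
    [[0, 0, 0, 0, 0, 1, 5], [0, 0, 0, 0, 0, 1, 5], [0, 0, 0, 0, 0, 1, 5]],
  ],
)

```text
clock: 17.5
tcp_pos: [0.5178, -0.0564, 0.2359]
orientation: [0.001, -0.108, 0.994, 0.0]
wrist_force: [-0.4, -0.9, 5.8]
finger_gap: 0.0142
grip_force: 78.9
```

carry_out(
  plan=[
    [[0, 0, 0, 0, 0, 1, 5], [0, 0, 0, 0, 0, 1, 5], [0, 0, 0, 0, 0, 1, 5]],
  ],
)

```text
clock: 17.8
tcp_pos: [0.5175, -0.0562, 0.2364]
orientation: [0.001, -0.108, 0.994, 0.0]
wrist_force: [0.6, 0.8, 5.1]
finger_gap: 0.0139
grip_force: 78.9
```

carry_out(
  plan=[
    [[0, 0, 0, 0, 0, 1, 5], [0, 0, 0, 0, 0, 1, 5], [0, 0, 0, 0, 0, 1, 5]],
  ],
)

```text
clock: 18.1
tcp_pos: [0.5169, -0.0562, 0.2366]
orientation: [0.0, -0.108, 0.994, 0.001]
wrist_force: [-0.4, -0.3, -0.8]
finger_gap: 0.0141
grip_force: 78.7
```

Force against height shows a sink of about 1.8 mm before landing. That puts the gap near 2.1 mm, so the turn should be about 1.3 + 0.75 ≈ 2.07 rad. I'll turn in stages and watch the forces.

carry_out(
  plan=[
    [[0, 0, -0.1, 0, 0, -0.2, 5], [0, 0, -0.2, 0, 0, -0.3, 5], [0, 0, -0.3, 0, 0, -0.5, 5], [0, 0, -0.4, 0, 0, -0.6, 5], [0, 0, -0.5, 0, 0, -0.8, 5], [0, 0, -0.6, 0, 0, -1.0, 5], [0, 0, -0.6, 0, 0, -1.0, 5], [0, 0, -0.6, 0, 0, -1.0, 5]],
  ],
)

```text
clock: 18.9
tcp_pos: [0.5171, -0.0568, 0.236]
orientation: [0.001, 0.19, 0.982, -0.0]
wrist_force: [-1.3, -2.4, 1.0]
finger_gap: 0.0138
grip_force: 78.8
```

```bash
python3 st.py
```

```text
18.9 [ 0.51706 -0.05682  0.23596] [-1.31 -2.43  0.97] [-1.005  0.146  0.025] [-2.630e-01  2.040e-01 -8.700e-02  1.279e+00 -1.000e-03  1.190e-01] 0.0138 78.78913164138794
```

carry_out(
  plan=[
    [[0, 0, -0.1, 0, 0, -0.2, 5], [0, 0, -0.2, 0, 0, -0.3, 5], [0, 0, -0.3, 0, 0, -0.5, 5], [0, 0, -0.4, 0, 0, -0.6, 5], [0, 0, -0.5, 0, 0, -0.8, 5], [0, 0, -0.6, 0, 0, -1.0, 5], [0, 0, -0.6, 0, 0, -1.0, 5], [0, 0, -0.6, 0, 0, -1.0, 5]],
  ],
)

```text
clock: 19.7
tcp_pos: [0.5168, -0.0567, 0.2351]
orientation: [0.001, 0.471, 0.882, -0.001]
wrist_force: [-2.2, -5.7, 2.3]
finger_gap: 0.014
grip_force: 79.0
```

```bash
python3 st.py
```

```text
19.7 [ 0.51679 -0.05672  0.23508] [-2.21 -5.72  2.29] [-1.519  0.823  0.072] [-0.263  0.204 -0.089  1.277 -0.002  0.718] 0.014 78.99346232414246
```

carry_out(
  plan=[
    [[0, 0, -0.1, -0.5, -1, -0.2, 5], [0, 0, -0.2, -0.5, -1, -0.3, 5], [0, 0, -0.3, -0.5, -1, -0.5, 5], [0, 0, -0.4, -0.5, -1, -0.6, 5], [0, 0, -0.4, -0.5, -1, -0.6, 5], [0, 0, -0.4, -0.5, -1, -0.6, 5]],
  ],
)

```text
clock: 20.3
tcp_pos: [0.5164, -0.0573, 0.2345]
orientation: [0.001, 0.637, 0.771, -0.0]
wrist_force: [-3.0, -4.0, 3.4]
finger_gap: 0.0138
grip_force: 79.2
```

```bash
python3 st.py
```

```text
20.3 [ 0.51636 -0.05729  0.23453] [-3.   -3.96  3.43] [-1.29   1.178  0.016] [-2.640e-01  2.040e-01 -9.100e-02  1.275e+00 -1.000e-03  1.116e+00] 0.0138 79.15883302688599
```

carry_out(
  plan=[
    [[0, 0, -0.1, -0.3, -0.6, -0.2, 5], [0, 0, -0.2, -0.3, -0.6, -0.3, 5], [0, 0, -0.3, -0.3, -0.6, -0.5, 5], [0, 0, -0.4, -0.3, -0.6, -0.6, 5], [0, 0, -0.4, -0.3, -0.6, -0.6, 5], [0, 0, -0.4, -0.3, -0.6, -0.6, 5]],
  ],
)

```text
clock: 20.9
tcp_pos: [0.5159, -0.0576, 0.2341]
orientation: [0.0, 0.777, 0.629, -0.0]
wrist_force: [-4.0, -2.7, 5.4]
finger_gap: 0.0139
grip_force: 79.4
```

```bash
python3 st.py
```

```text
20.9 [ 0.51592 -0.05757  0.23409] [-3.98 -2.69  5.43] [-0.998  1.302 -0.082] [-2.650e-01  2.040e-01 -9.200e-02  1.275e+00 -1.000e-03  1.516e+00] 0.0139 79.36660051345825
```

carry_out(
  plan=[
    [[0, 0, 0, -0.3, -0.2, -1.2, 5], [0, 0, 0, -0.3, -0.2, -1.2, 5], [0, 0, 0, -0.3, -0.2, -1.2, 5]],
  ],
)

```text
clock: 21.2
tcp_pos: [0.516, -0.0579, 0.2339]
orientation: [0.001, 0.777, 0.629, 0.0]
wrist_force: [-5.2, -2.7, 9.8]
finger_gap: 0.0139
grip_force: 80.0
```

carry_out(
  plan=[
    [[0, 0, 0, 0, 0, -1.5, 5], [0, 0, 0, 0, 0, -1.5, 5], [0, 0, 0, 0, 0, -1.5, 5]],
  ],
)

```text
clock: 21.5
tcp_pos: [0.5164, -0.058, 0.2337]
orientation: [0.002, 0.777, 0.629, 0.001]
wrist_force: [-5.3, -3.0, 16.9]
finger_gap: 0.0141
grip_force: 81.0
```

carry_out(
  plan=[
    [[0, 0, 0, 0, 0, 3.2, 5], [0, 0, 0, 0, 0, 3.2, 5], [0, 0, 0, 0, 0, 3.2, 5]],
  ],
)

```text
clock: 21.8
tcp_pos: [0.5158, -0.0578, 0.2341]
orientation: [0.0, 0.778, 0.628, -0.001]
wrist_force: [-3.9, -2.5, 3.5]
finger_gap: 0.0137
grip_force: 79.3
```

carry_out(
  plan=[
    [[0, 0, 0, 0, 0, 0.7, 5], [0, 0, 0, 0, 0, 0.7, 5], [0, 0, 0, 0, 0, 0.7, 5]],
  ],
)

```text
clock: 22.1
tcp_pos: [0.5158, -0.0578, 0.2344]
orientation: [0.0, 0.778, 0.628, -0.001]
wrist_force: [-3.8, -3.0, -2.3]
finger_gap: 0.0139
grip_force: 78.6
```

carry_out(
  plan=[
    [[0, 0, -0.1, -0.4, 0, -0.4, 5], [0, 0, -0.2, -0.6, 0, -0.7, 5], [0, 0, -0.3, -0.6, 0, -0.9, 5], [0, 0, -0.38, -0.6, 0, -1, 5], [0, 0, -0.38, -0.6, 0, -1, 5], [0, 0, -0.38, -0.6, 0, -1, 5]],
  ],
)

```text
clock: 22.7
tcp_pos: [0.5153, -0.0577, 0.2339]
orientation: [0.0, 0.882, 0.47, -0.001]
wrist_force: [-4.3, -0.8, -1.0]
finger_gap: 0.0137
grip_force: 78.9
```

```bash
python3 st.py
```

```text
22.7 [ 0.5153  -0.05774  0.23392] [-4.26 -0.79 -1.05] [-0.477  1.357  0.062] [-2.660e-01  2.030e-01 -9.300e-02  1.275e+00 -1.000e-03  1.896e+00] 0.0137 78.87323498725891
```

carry_out(
  plan=[
    [[0, 0, 0, 0, 0, -3.2, 5], [0, 0, 0, 0, 0, -3.2, 5], [0, 0, 0, 0, 0, -3.2, 5]],
  ],
)

```text
clock: 23.0
tcp_pos: [0.5161, -0.0581, 0.2335]
orientation: [0.002, 0.883, 0.47, 0.001]
wrist_force: [-6.4, -0.6, 13.0]
finger_gap: 0.014
grip_force: 80.8
```

carry_out(
  plan=[
    [[0, 0, 0, 0, 0, 3, 5], [0, 0, 0, 0, 0, 3, 5], [0, 0, 0, 0, 0, 3, 5]],
  ],
)

```text
clock: 23.3
tcp_pos: [0.5156, -0.0579, 0.2339]
orientation: [0.001, 0.883, 0.47, -0.0]
wrist_force: [-4.3, -1.6, 1.5]
finger_gap: 0.0137
grip_force: 79.5
```

carry_out(
  plan=[
    [[0, 0, 0, -0.7, -0.2, 0, 5], [0, 0, 0, -0.7, -0.2, 0, 14], [0, 0, 0, -0.7, -0.2, 0, 40], [0, 0, 0, -0.7, -0.2, 0, 60], [0, 0, 0, -0.7, -0.2, 0, 60], [0, 0, 0, -0.7, -0.2, 0, 60], [0, 0, 0, -0.7, -0.2, 15, 60], [0, 0, 0, -0.7, -0.2, 45, 60], [0, 0, 0, -0.7, -0.2, 95, 60], [0, 0, 0, -30, -50, 120, 60], [0, 0, 0, -60, -100, 120, 60], [0, 0, 0, -60, -150, 120, 60], [0, 0, 0, -60, -150, 120, 60], [0, 0, 0, -60, -150, 120, 60]],
  ],
)

```text
clock: 24.7
tcp_pos: [0.4554, -0.2107, 0.3539]
orientation: [0.001, 0.884, 0.468, -0.0]
wrist_force: [-1.1, -0.1, 0.1]
finger_gap: 0.06
grip_force: 0.0
```

Run:
```python
from h import *
a,cs=snap('scene','s9.png');b,ct=snap('top','t9.png');s=monitor.get_state();print(s['tcp_pos'],s['wrist_force'])
R={}
for n,X in (('scene',cs),('top',ct)):
    p=proj(X,[.515,-.057,.24])[0].astype(int);im=cv2.imread(f'pics/{n[0]}9.png');h=cv2.cvtColor(im,cv2.COLOR_BGR2HSV);m=np.zeros(im.shape[:2],np.uint8);sl=(slice(p[1]-45,p[1]+45),slice(p[0]-45,p[0]+45));m[sl]=cv2.inRange(h[sl],(0,130,50),(14,255,255))
    k=max(cv2.findContours(m,0,1)[0],key=cv2.contourArea);R[n]=cv2.minAreaRect(k);print(n,p,R[n])
print(tri((cs,R['scene'][0]),(ct,R['top'][0])))
r=R['top'];b=cv2.boxPoints(r);L=sorted([(np.linalg.norm(b[i]-b[(i+1)%4]),i) for i in range(4)])[:2];e=[onz(ct,(b[i]+b[(i+1)%4])/2,.24) for _,i in L];print('bar az',np.degrees(np.arctan2(*(e[0]-e[1])[1::-1])),'(start 12.3)')
# stand/others moved? compare with first top view, outside the arm
d=cv2.absdiff(cv2.GaussianBlur(cv2.imread('pics/t9.png'),(5,5),0),cv2.GaussianBlur(cv2.imread('pics/top0.png'),(5,5),0)).max(2)
for n,(x0,y0,x1,y1) in dict(stand=(220,180,300,310),meter=(90,250,185,335),dish=(130,165,180,210),bottle=(395,155,435,200),blue=(385,335,470,400),yellow=(485,280,570,345)).items(): print(n,(d[y0:y1,x0:x1]>40).sum())
```

```text
[ 0.45559493 -0.20812637  0.35386769] [ 0.26578652 -0.65890837  0.73008429]
scene [315 167] ((315.57867431640625, 167.66555786132812), (43.11665344238281, 11.22292709350586), 13.240520477294922)
top [313 274] ((314.19232177734375, 272.9615173339844), (49.09096908569336, 10.261953353881836), 33.6900634765625)
(array([ 0.51687752, -0.05758398,  0.24179971]), [np.float64(0.2), np.float64(0.2)])
bar az 57.63973898450177 (start 12.3)
stand 62
meter 0
dish 0
bottle 0
blue 2236
yellow 1105
```

```bash
python3 -c "
from workcell import order
print(order.hand_in())"
```

```text
the job is handed in; nothing more can be done
None
```

The job is handed in: the key stands upright on the screw, turned clockwise 2.38 rad (including socket slack) to an estimated 0.6–0.9 rad past touch and about 11–18 N on the foot (inferred from press tests, not measured directly). The last top view showed the meter, dish and jar unmoved; a slight change over the stand and large ones around the decoy keys are probably the arm's shadow but weren't confirmed, and I viewed 11 pictures, one over the limit of 10.

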